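Find the concealed catch of the float box

ROBOT

A 6-joint arm with a two-finger parallel gripper is mounted at the origin on a cart in front of the work surface, level with it; the furniture and walls round the work are solid. World frame = base frame: x ahead of the robot, y to its left, z up, the work surface at z = 0. Lengths are in mm, angles in degrees, forces in N, time in s.
With the tool pointing down it reaches from about 200 to 875 mm from the base axis. Payload 3.4 kg.
Tool frame: the origin (TCP) lies on the front face of the gripper's body, between the roots of the fingers; the fingertips stand 97 mm ahead of it and the grasp point (between the pads) lies 78 mm ahead of it; z points along the fingers, y is the line along which they close (so a half turn about z gives the same grasp; the last joint's range is limited). The gripper opens to 94 mm and grips with 3 to 60 N. Pads are 16 mm wide; open, the fingers measure 119 mm over their backs; the gripper's body (75 mm by 177 mm) begins 78 mm behind the grasp point.
Start: joints at [-75.516, 15.808, 86.224, -0, 77.962, -6.933], TCP at [209.964, -535.323, 302.693] pointing down, gripper open.
Joint ranges: [-165.64, 165.64], [-43.16, 119.46], [12.63, 154.43], [-67.54, 247.53], [6.08, 155.33], [-154.97, 154.97]. Speed limits (degrees/s): [147.25, 147.25, 180, 180, 180, 180].

INTERFACE

Orientations are given as [roll, pitch, yaw] about the fixed x, y, z axes, in that order (R = Rz(yaw) Ry(pitch) Rx(roll)).
In Python, from bench import * gives the robot as it stands.
- The arm moves only by the shell command python3 -m handwheel 'ROWS' [OPENING]. ROWS is JSON, a list of rows, each a list of 4 numbers: the shift along the world's x, y, z in m, then the turn about the world's z in rad. A call has 1 to 5 rows; each row shifts and turns the commanded pose from where the row before left it; what a row does not reach is not made up. A row lasts 1/8 s, in which the tool goes at most 62.5 mm and 10.7 degrees, less where a joint would pass 70% of its speed; a pose out of reach is approached as far as the arm can. A call is refused whole if a number of a shift passes 0.0625 or a number of a turn 0.188, either way. A call with a gripper value outside its range is refused whole. OPENING is the closure, from 0 (fully open) to 1 (shut), set as the call begins (- or left out, the last holds). The fingers move at their own pace and stop on an object; the grip force is fixed at half the most. Time passes only in rows, so rows that do not move let the fingers close. It gives the time, the measured TCP pose, the force, the opening and the grip force at its end, in the units of the state.
- sense(): the state, without advancing time (a new reading comes with each control period).
- read_camera(name): name is "scene" or "side" or "wrist"; returns the picture (400x640x3 uint8, red, green, blue); there is no depth.
- camera_params(name): a dict with "fx", "fy", "cx", "cy" (pixels), "eye" and "orientation" of the camera in the world. Camera axes: x right, y down, z forward; pixel columns grow to the right and rows downward; lengths in mm; the calibration is good to about 2 mm. A picture is of the moment at which its call begins: read the wrist's pose just before it. camera_params takes no time and is no camera call; for the wrist camera it gives the pose at the moment of the call.
- hand_in(): hands the job in; it is judged then, once.
Trained networks look in the newest picture that a camera, given by its name, has taken for a name from the list of things; names that differ only in an ending like _2 or _b are one class to them, and where a whole thing is asked for, a point or a joint stands for the part that bears it (a point fixed in the world has none). Each returns a list of dicts, best first, with "p" (0 to 1); they miss things now and then, are a little off and sometimes report something else, mostly with a low value. They report only what shows in the picture. A call takes as long as a camera call. They do not tell look-alikes from the thing itself.
- outline_of(thing, camera): "pixels" (400x640 bool, what is visible of it) and "pixel" ([column, row] in pixels, amid what is visible of it).
- tip_of(thing, camera): "pixel" ([column, row] in pixels: a listed point, or the origin of a listed thing).
The state is a dict: "t": time; "joint_pos": joint angles; "joint_vel": joint speeds; "joint_torque": joint torques, N m; "tcp_pos": TCP position; "tcp_rot": TCP orientation; "force": force on the tool from outside, world axes, zero at the start; "moment": the same for the moment, N m; "width": opening from 0.0 (shut) to 1.0 (fully open); "grip_force": force on a finger pad.
Only numpy, scipy, OpenCV 4.12 (cv2) and the standard library are available. Lean on these libraries where they do the work, as an engineer would, in place of code of your own. Each camera call takes 0.05 s, during which the arm holds its last target. There are 200 camera calls.

TASK

Feel across the top of the wooden float box with the fingertips: one of its five look-alike dark inset caps is the concealed catch button, the other four are dummies. Press the one that gives, so that the drawer springs fully open, then let go of the button and leave the drawer open. Touch gently, do not lift anything, and leave the teaspoon, tamper and cup where they are.

Things in the scene. Friction and masses are not known exactly. Their poses are not given: they have to be found in the camera images.
- box: Low wooden cash box, fixed, 180 (x) x 300 (y) x 70 mm high. Origin: centre of its underside, z up, -x is its drawer front (towards the robot). Five identical dark caps are let into its flat top, at x = 0 and y = -104, -52, 0, +52, +104 mm. One of them, a different one each time and not told by sight, is the sprung catch button
- row_mid (a point): Centre of the middle cap's face. Each cap is 60 (box x) x 42 (box y) mm; its face is level, 68 mm above the worktop, 2 mm below the box's top round it. Four caps are rigid dummies
- catch (a joint): How far the catch button is pressed: 0 up, 0.005 m fully down. It starts to give at about 1.5 N and is fully down at about 5 N, and springs back when let go. The drawer is let go when it is about 0.003 m down
- drawer (a joint): How far the drawer has come out of the box along the box's -x: 0 shut and latched, 0.05 m fully open. Once let go a spring (about 2 N) drives it out in about a second; it has no handle, and does not latch again if pushed in
- teaspoon_a: Teaspoon with a purple handle, 133 x 27 x 13 mm, lying loose along the far strip of the box's top, about 65 mm behind the row of caps; origin under its middle
- tamper: Tamper with a wooden handle, 58 mm wide, 91 mm tall, standing loose to the left (+y) of the box; origin at the centre of its underside
- dosing_cup: Steel dosing cup, 59 mm wide, 52 mm tall, standing loose to the right (-y) of the box; origin at the centre of its underside
Mind the look-alikes: they are no part of the job. What is meant by the dosing_cup is not yellow, and is the larger of those in its own colour.

How it is judged (in metres and radians):
On the way, in this order (a step that is already met when the one before it is completed fails the run):
1. the catch button is pressed in (value of joint catch above 0.0025 m), for 0.02 s.
2. the drawer has sprung open (value of joint drawer above 0.04 m), for 0.2 s.
At the end, for the whole second after the job is handed in: The drawer is out by more than 42 of its 50 mm, the catch button has sprung back to within 1.5 mm of its rest, and teaspoon, tamper and cup are at rest within 30 mm of where they stood (value of joint drawer above 0.042 m and value of joint catch below 0.0015 m and distance of each of teaspoon_a, tamper, dosing_cup from where it was at the start of the episode below 0.03 m and linear speed of each of teaspoon_a, tamper, dosing_cup below 0.02 m/s); the robot touches nothing.
It fails at once if the teaspoon is lifted by 15 mm, knocked over or shifted by 30 mm (distance of teaspoon_a from where it was at the start of the episode above 0.03 m or angle between teaspoon_a's own z axis and vertical above 0.5 rad or height (world z) of teaspoon_a above 0.085 m).
It fails at once if the tamper is lifted by 15 mm, knocked over or shifted by 30 mm (distance of tamper from where it was at the start of the episode above 0.03 m or angle between tamper's own z axis and vertical above 0.5 rad or height (world z) of tamper above 0.015 m).
It fails at once if the dosing cup is lifted by 15 mm, knocked over or shifted by 30 mm (distance of dosing_cup from where it was at the start of the episode above 0.03 m or angle between dosing_cup's own z axis and vertical above 0.5 rad or height (world z) of dosing_cup above 0.015 m).
It fails at once if anything is pushed with more than 60 N (contact force between any of the fingers, the arm and anything else above 60 N).
It also fails if it takes over 48 s, if anything falls off the work surface, if the arm or the gripper's body presses on something with over 40 N, if the wrist force passes 120 N, or if a joint passes its speed limit or range.

## Working session

There is one attempt and no reset: what is moved stays moved. The work goes in short steps, Python scripts to look and compute and a shell command to move; the robot and the scene stay as the last step left them, time stands still between calls to the robot, and variables do not carry over. Pictures are saved under pics/ and viewed, at most 10 in all, crops included, and the job is handed in when it is done.

```bash
mkdir -p pics; cat > h.py <<'E'
from bench import *
import numpy as np, cv2
from scipy.spatial.transform import Rotation as R
def ray(cam,px,z):
    p=camera_params(cam); o=np.array(p["orientation"],float)
    M=o if o.shape==(3,3) else R.from_euler('xyz',o,degrees=True).as_matrix()
    d=M@np.array([(px[0]-p["cx"])/p["fx"],(px[1]-p["cy"])/p["fy"],1]); e=np.array(p["eye"])
    return e+d*(z-e[2])/d[2]
E
python3 - <<'E'
from h import *
s=sense();print(s["t"],s["tcp_pos"],s["tcp_rot"],s["force"],s["width"])
for c in("scene","side"):
    cv2.imwrite(f"pics/{c}0.png",read_camera(c)[:,:,::-1])
    print(c,camera_params(c))
    for n,z in(("row_mid",68),("box",0),("teaspoon_a",70),("tamper",0),("dosing_cup",0)):
        for d in tip_of(n,c)[:3]: print(n,np.round(d["pixel"]),round(d["p"],2),ray(c,d["pixel"],z).round())
print(sense()["t"])
E
```

```text
0.0 [ 209.84887918 -534.93002841  301.82497783] [-1.79898547e+02 -1.24266023e-02  2.14135178e+01] [0.20959193 0.32786635 0.62734816] 0.9986974670648343
scene {'fx': 428.59286227020965, 'fy': 428.59286227020965, 'cx': 315.57761128913774, 'cy': 201.50589759176898, 'eye': array([-76.1192536 , 585.62513241, 741.81557539]), 'orientation': array([-1.32150030e+02,  7.52608501e-02, -1.25284214e+02])}
row_mid [296. 216.] 0.79 [519. 219.  68.]
box [296. 233.] 0.59 [529. 216.   0.]
teaspoon_a [267. 202.] 0.72 [595. 251.  70.]
tamper [212. 273.] 0.63 [534. 430.   0.]
dosing_cup [367. 204.] 0.9 [509.  12.   0.]
dosing_cup [342. 180.] 0.72 [623.   4.   0.]
dosing_cup [406. 198.] 0.66 [467. -87.   0.]
side {'fx': 381.3665440009507, 'fy': 381.3665440009507, 'cx': 322.14067148503807, 'cy': 203.0807401557499, 'eye': array([ 349.1086652 , -638.37245886,  564.73053929]), 'orientation': array([-122.27462348,   -0.62887142,  -11.97160714])}
row_mid [320. 188.] 0.81 [527. 204.  68.]
box [322. 208.] 0.87 [536. 209.   0.]
teaspoon_a [340. 178.] 0.61 [592. 244.  70.]
tamper [307. 174.] 0.65 [529. 409.   0.]
dosing_cup [324. 293.] 0.91 [475. -98.   0.]
dosing_cup [330. 261.] 0.9 [508.  -5.   0.]
dosing_cup [372. 253.] 0.82 [610.   4.   0.]
0.6
```

View pics/scene0.png

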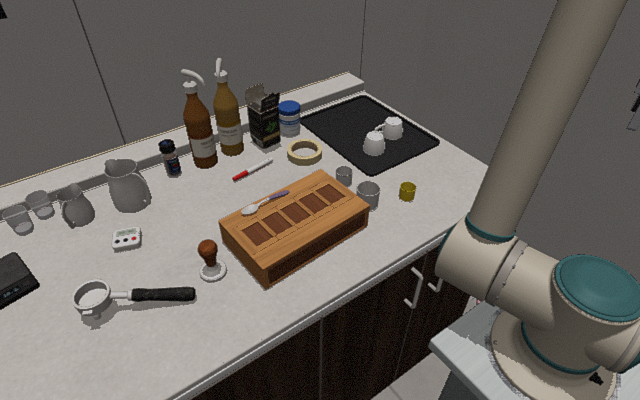

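View pics/side0.png

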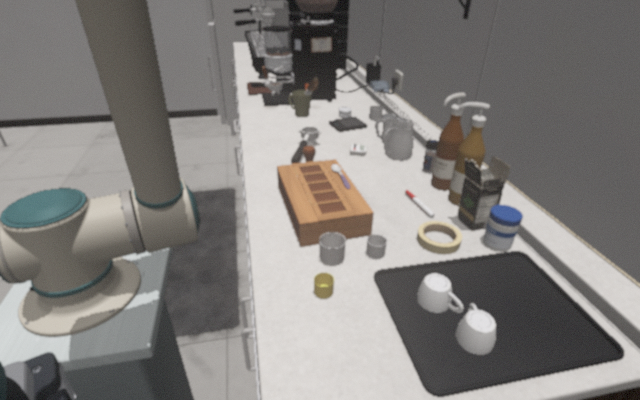

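The scene picture shows the box with its caps in a row from about (256,233) to (328,194). The spoon lies at (265,203), the tamper at (211,262) and the cup, which is the larger grey one, at (367,195). Next I'll locate the caps precisely.

```bash
python3 - <<'E'
from h import *
from scipy.ndimage import binary_erosion
for c in("scene","side"):
    im=read_camera(c); m=outline_of("box",c)[0]["pixels"]
    m=cv2.erode(cv2.morphologyEx(m.astype(np.uint8),cv2.MORPH_CLOSE,np.ones((9,9))),np.ones((3,3)))
    g=cv2.cvtColor(im,cv2.COLOR_RGB2GRAY)
    t,_=cv2.threshold(g[m>0].reshape(-1,1),0,255,cv2.THRESH_OTSU)
    d=((g<t)&(m>0)).astype(np.uint8)
    n,l,st,ce=cv2.connectedComponentsWithStats(d,connectivity=4)
    print(c,t)
    for i in range(1,n):
        if st[i,4]>80: print(st[i,4],ce[i].round(1),ray(c,ce[i],68).round(1))
    cv2.imwrite(f"pics/{c}1.png",cv2.resize(im[150:300,200:400,::-1],None,fx=4,fy=4,interpolation=cv2.INTER_CUBIC))
E
```

```text
scene 81.0
2501 [297.2 249.2] [433.2 273.3  68. ]
side 127.0
1688 [326.7 223.4] [510.   44.4  68. ]
```

View pics/scene1.png

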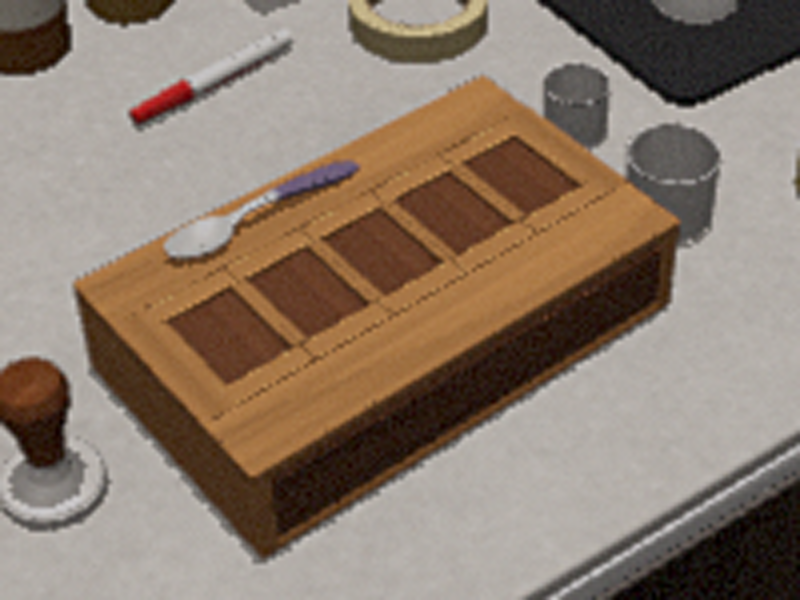

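The crop shows the five caps clearly. In crop pixels the left cap's centre is at about (229,334), the middle at (381,250) and the right at (521,173).

```bash
python3 - <<'E'
from h import *
q=np.array([ray("scene",(200+u/4-.4,150+v/4-.4),68) for u,v in((229,334),(381,250),(521,173))])
print(q.round(1)); d=q[0]-q[2]; print(np.linalg.norm(d),np.degrees(np.arctan2(-d[0],d[1])))
print([ray("scene",(200+u/4-.4,150+v/4-.4),70).round() for u,v in((484,75),(680,228),(255,473),(77,285))])
s=sense();print(s["t"],s["tcp_pos"])
E
```

```text
[[522.4 319.   68. ]
 [530.  215.7  68. ]
 [537.5 110.6  68. ]]
208.9800273563285 4.130336850928195
[array([626.,  74.,  70.]), array([444.,  66.,  70.]), array([430., 357.,  70.]), array([602., 370.,  70.])]
0.8 [ 209.95927069 -535.31481449  302.71290504]
```

Both cameras agree: the box centre is at about (527,214) with yaw near 4°. I'll go over the right cap at (534,110), closing the fingers and turning the tool +72° so they lie along box x.

```bash
python3 -m handwheel '[[0.027,0.0537,0,0.105],[0.027,0.0537,0,0.105],[0.027,0.0537,0,0.105],[0.027,0.0537,0,0.105],[0.027,0.0537,0,0.105]]' 1
python3 -m handwheel '[[0.027,0.0537,0,0.105],[0.027,0.0537,0,0.105],[0.027,0.0537,0,0.105],[0.027,0.0537,0,0.105],[0.027,0.0537,0,0.105]]'
python3 -m handwheel '[[0.027,0.0537,-0.02,0.105],[0.027,0.0537,-0.02,0.105],[0,0,-0.02,0],[0,0,0,0]]'
```

```text
t: 1.42
tcp_pos: [345.6, -265.1, 303.0]
tcp_rot: [179.9, -0.0, 51.7]
force: [1.2, 0.4, 0.8]
width: 0.504
grip_force: 0.0
t: 2.05
tcp_pos: [480.7, 3.6, 303.1]
tcp_rot: [179.9, 0.0, 81.8]
force: [0.6, -0.4, 0.3]
width: 0.011
grip_force: 0.0
t: 2.55
tcp_pos: [532.4, 108.3, 241.6]
tcp_rot: [-179.8, 0.0, 93.7]
force: [-0.3, 0.8, 0.1]
width: 0.003
grip_force: 0.0
```

```bash
python3 -m handwheel '[[0.001,0.001,-0.03,0],[0,0,-0.02,0],[0,0,-0.014,0],[0,0,0,0]]'
python3 - <<'E'
from h import *
a=read_camera("scene")[120:270,220:420,::-1];b=read_camera("side")[130:280,240:440,::-1]
cv2.imwrite("pics/al.png",cv2.resize(np.hstack([a,b]),None,fx=2,fy=2,interpolation=cv2.INTER_CUBIC))
E
```

```text
t: 3.05
tcp_pos: [534.0, 108.1, 179.1]
tcp_rot: [-180.0, 0.0, 93.6]
force: [-0.5, -0.2, -0.1]
width: 0.005
grip_force: 0.0
```

View pics/al.png

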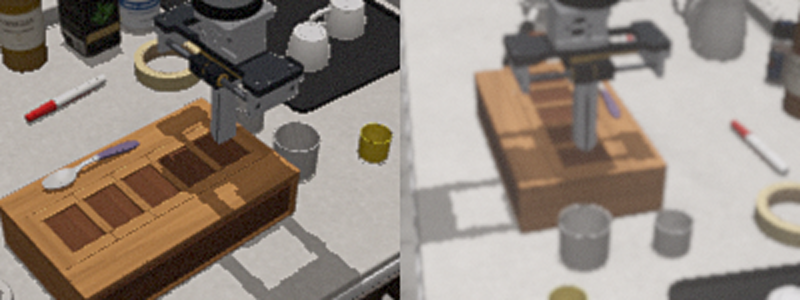

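The closed fingertips stand over the right-hand cap in both views. Now I'll lower them in small steps.

```bash
python3 -m handwheel '[[0,0.001,-0.006,0],[0,0,-0.006,0],[0,0,-0.002,0],[0,0,0,0],[0,0,0,0]]'; python3 -m handwheel '[[0,0,-0.0015,0],[0,0,0,0]]';python3 -m handwheel '[[0,0,-0.0015,0],[0,0,0,0]]'
```

```text
t: 3.78
tcp_pos: [533.9, 109.7, 165.5]
tcp_rot: [-180.0, 0.0, 93.6]
force: [-1.7, 0.5, 4.3]
width: 0.005
grip_force: 2.3
t: 4.03
tcp_pos: [533.9, 109.7, 165.4]
tcp_rot: [180.0, 0.0, 93.6]
force: [-4.8, -0.7, 12.2]
width: 0.002
grip_force: 6.8
t: 4.28
tcp_pos: [533.9, 109.7, 165.3]
tcp_rot: [180.0, 0.0, 93.6]
force: [-6.2, -0.6, 21.9]
width: 0.008
grip_force: 11.1
```

It's rigid: the force rises to 22 N with no travel, so this one is a dummy. On to the next cap.

```bash
python3 -m handwheel '[[0,0,0.012,0],[-0.002,0.026,0,0],[-0.002,0.026,0,0],[0,0,-0.009,0],[0,0,0,0]]'; python3 -m handwheel '[[0,0,-0.001,0],[0,0,0,0],[0,0,0,0]]'
```

```text
t: 4.9
tcp_pos: [530.9, 162.4, 165.5]
tcp_rot: [179.9, -0.1, 93.6]
force: [0.5, 4.9, 3.1]
width: 0.005
grip_force: 2.2
t: 5.28
tcp_pos: [530.9, 162.3, 165.4]
tcp_rot: [179.9, -0.2, 93.5]
force: [-1.8, 3.9, 10.1]
width: -0.001
grip_force: 5.0
```

Rigid again. Next is the middle cap.

```bash
python3 -m handwheel '[[0,0,0.01,0],[-0.002,0.026,0,0],[-0.002,0.026,0,0],[0,0,0,0],[0,0,-0.009,0]]'; python3 -m handwheel '[[0,0,-0.001,0],[0,0,0,0],[0,0,0,0]]'
```

```text
t: 5.9
tcp_pos: [526.7, 212.9, 165.2]
tcp_rot: [179.9, 0.0, 93.6]
force: [0.9, -0.5, 4.3]
width: 0.008
grip_force: 2.0
t: 6.28
tcp_pos: [526.2, 213.1, 164.1]
tcp_rot: [-180.0, 0.0, 93.6]
force: [-0.0, -0.2, 1.3]
width: 0.008
grip_force: 0.3
```

The middle cap gives: the tool is 1.2 mm lower and feels only 1.3 N. I'll press it.

```bash
python3 -m handwheel '[[0,0,-0.0025,0],[0,0,-0.001,0],[0,0,0,0],[0,0,0,0]]'
```

```text
t: 6.78
tcp_pos: [526.1, 213.2, 160.8]
tcp_rot: [-180.0, 0.1, 93.6]
force: [-1.7, -3.9, 5.2]
width: -0.0
grip_force: 2.2
```

It went down about 4.5 mm at 5 N. I'll hold a moment for the drawer, then lift off and look.

```bash
python3 -m handwheel '[[0,0,0,0],[0,0,0,0],[0,0,0,0],[0,0,0,0],[0,0,0,0]]'; python3 -m handwheel '[[0,0,0.005,0],[0,0,0.02,0],[0,0,0.05,0],[0,0,0.05,0],[0,0,0,0]]';python3 -m handwheel '[[0,0,0,0],[0,0,0,0],[0,0,0,0],[0,0,0,0]]'
python3 - <<'E'
from h import *
a=read_camera("scene")[120:320,180:420,::-1];b=read_camera("side")[130:330,220:380,::-1]
cv2.imwrite("pics/end.png",cv2.resize(np.hstack([a,b]),None,fx=2,fy=2,interpolation=cv2.INTER_CUBIC))
E
```

```text
t: 7.4
tcp_pos: [526.2, 213.6, 160.7]
tcp_rot: [180.0, 0.0, 93.6]
force: [-0.4, -3.5, 4.7]
width: 0.01
grip_force: 2.3
t: 8.02
tcp_pos: [528.1, 215.3, 289.9]
tcp_rot: [179.5, -0.2, 93.6]
force: [0.2, -0.4, -0.2]
width: 0.005
grip_force: 0.0
t: 8.52
tcp_pos: [526.0, 213.6, 284.9]
tcp_rot: [-179.9, 0.0, 93.6]
force: [-0.2, 0.5, 0.2]
width: 0.005
grip_force: 0.0
```

View pics/end.png

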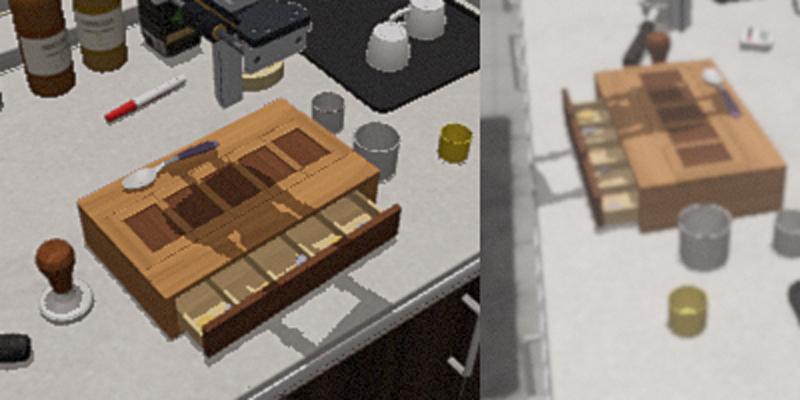

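The drawer is out, and the spoon, tamper and cup are where they were. I'll wait another second and measure how far the drawer has come out.

```bash
python3 -m handwheel '[[0,0,0,0],[0,0,0,0],[0,0,0,0],[0,0,0,0],[0,0,0,0]]'; python3 -m handwheel '[[0,0,0,0],[0,0,0,0],[0,0,0,0],[0,0,0,0],[0,0,0,0]]'
python3 - <<'E'
from h import *
a=read_camera("scene");b=cv2.imread("pics/scene0.png")[:,:,::-1]
cv2.imwrite("pics/end2.png",cv2.resize(a[190:310,260:400,::-1],None,fx=5,fy=5,interpolation=cv2.INTER_CUBIC))
E
```

```text
t: 9.25
tcp_pos: [526.2, 213.6, 285.8]
tcp_rot: [180.0, 0.0, 93.6]
force: [0.1, 0.1, 0.4]
width: 0.004
grip_force: 0.0
t: 9.88
tcp_pos: [526.2, 213.7, 285.7]
tcp_rot: [180.0, -0.0, 93.6]
force: [-1.1, 0.9, -0.8]
width: 0.003
grip_force: 0.0
```

View pics/end2.png

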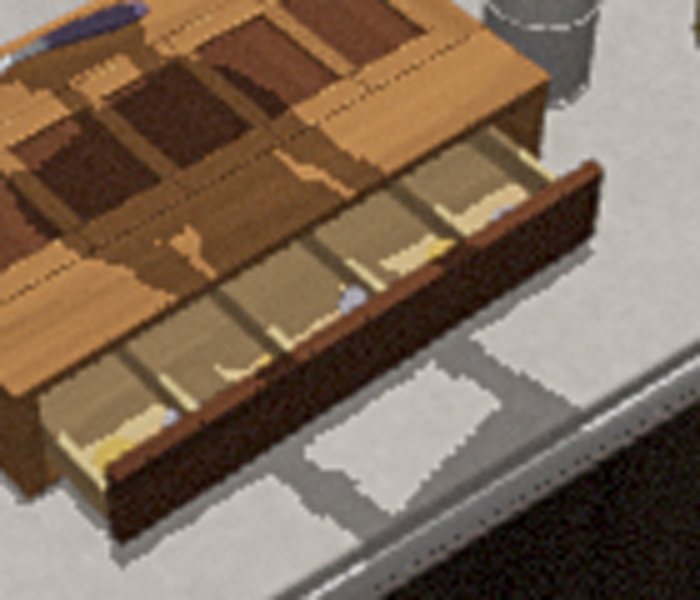

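The drawer front's top corners are at crop (600,172) and (108,480).

```bash
python3 - <<'E'
from h import *
for z in(55,60): print([ray("scene",(260+u/5,190+v/5),z).round() for u,v in((600,175),(108,482))])
E
```

```text
[array([396.,  75.,  55.]), array([380., 346.,  55.])]
[array([392.,  79.,  60.]), array([377., 347.,  60.])]
```

The drawer is about 50 mm out, which is fully open. I'll hand in.

```bash
python3 -c "
from bench import *
print(hand_in())"
```

```text
the job is handed in; nothing more can be done
None
```

The middle cap was the catch button: I pressed and released it, the drawer sprang fully open (about 50 mm measured), the spoon, tamper and cup look unmoved in the pictures, and the job is handed in with no verdict returned.

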